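# Press a connector home with the rod-guided press plate

### The arm

A 6-joint arm with a two-finger parallel gripper is mounted at the origin on the work surface. World frame = base frame: x ahead of the robot, y to its left, z up, the work surface at z = 0. Lengths are in m, angles in degrees, forces in N, time in s.
With the tool pointing down it reaches from about 0.375 to 0.9 m from the base axis. Payload 3.1 kg.
Tool frame: the origin (TCP) lies at the very end of the fingers, on their centre line; the grasp point (between the pads) lies 19 mm behind it; z points along the fingers, y is the line along which they close (so a half turn about z gives the same grasp; the last joint's range is limited). The gripper opens to 87 mm and grips with 3 to 60 N. Pads are 19 mm wide; open, the fingers measure 117 mm over their backs; the gripper's body (75 mm by 190 mm) begins 51 mm behind the grasp point.
Start: joints at [53.543, 30.224, 82.088, -0, 67.689, -10.227], TCP at [0.276, 0.561, 0.201] pointing down, gripper open.
Joint ranges: [-176.69, 176.69], [-43.24, 126.21], [12.49, 139.97], [-82, 262], [0, 151.66], [-163.58, 163.58]. Speed limits (degrees/s): [159.86, 159.86, 180, 180, 180, 180].

### API

Orientations are given as a 3x3 rotation matrix whose columns are the frame's x, y, z axes.
In Python, from rig import bot, imaging gives the robot as it stands.
- The arm moves only by the tool drive_tool, never from a script. Its argument "deltas" is text: rows parted by semicolons, each of 5 numbers parted by spaces: the finger opening in mm, from 0 to 87, then the shift along the world's x, y, z in mm, then the turn about the world's z in rad. In form: jaw dx dy dz twist; .... A call has 1 to 12 rows; each row is the pose to reach, as a shift and turn from the pose commanded when the call began; what a row does not reach only later rows make up. A row lasts 1/10 s, in which the tool goes at most 50 mm and 8.59 degrees, less where a joint would pass 70% of its speed; a pose out of reach is approached as far as the arm can. A call with a gripper value outside its range is refused whole. The fingers move at their own pace and stop on an object; the grip force is fixed at half the most. Time passes only in rows, so rows that repeat a pose let the fingers close. It gives the time, the measured TCP pose, the force, the opening and the grip force at its end, in the units of the state.
- bot.read_state(): the state, without advancing time (a new reading comes with each control period).
- imaging.capture(name): name is "side" or "top" or "wrist"; returns the picture (480x640x3 uint8, red, green, blue); there is no depth.
- imaging.camera_model(name): a dict with "fx", "fy", "cx", "cy" (pixels), "T" (4x4, takes a point from camera to world coordinates). Camera axes: x right, y down, z forward; pixel columns grow to the right and rows downward; lengths in m; the calibration is good to about 2 mm. A picture is of the moment at which its call begins: read the wrist's pose just before it. camera_model takes no time and is no camera call; for the wrist camera it gives the pose at the moment of the call.
- bot.hand_in(): hands the job in; it is judged then, once.
The state is a dict: "time_s": time; "joint_positions": joint angles; "qvel": joint speeds; "tau": joint torques, N m; "position": TCP position; "tcp_rot": TCP orientation; "force": force on the tool from outside, world axes, zero at the start; "moment": the same for the moment, N m; "opening": opening from 0.0 (shut) to 1.0 (fully open); "grasp_force": force on a finger pad.
Only numpy, scipy, OpenCV 4.12 (cv2) and the standard library are available. Lean on these libraries where they do the work, as an engineer would, in place of code of your own. Each camera call takes 0.05 s, during which the arm holds its last target. There are 200 camera calls.

### The job

Pick up the drilled press plate by its red block, lower it squarely over the steel guide rod of the blue fixture, and use it to push the white connector fully home into the circuit board. Finish with a firm push of about 15 newtons on the bottomed connector, held for half a second, but never load the connector, the board or the rod with more than 25 newtons. Let go and leave the plate resting level on the connector, still on the rod, and leave the other things on the bench alone.

Things in the scene. Friction and masses are not known exactly. Their poses are not given: they have to be found in the camera images.
- platen: Loose press plate, 0.35 kg +-20 %: flat aluminium bar 138 (x) x 36 x 18 mm, starting flat on the bench, with a vertical 14 mm through bore near one end, mouths chamfered, and a red steel block 40 (x) x 22 (y) x 40 mm on top, to be gripped across y. Origin: bore centre on the flat underside; x towards the block. Bar from x = -18 to 120 mm; block centred at x = 75, its top 58 mm above the underside.
- platen_foot (a point): Point of the press plate's flat underside straight below the red block's centre (75 mm from the bore's centre along the plate's x). The underside here presses the connector.
- jig: Fixed press fixture: blue base 165 x 95 x 15 mm on the bench with a vertical steel guide rod, 12 mm in diameter, its tip 140 mm above the bench, the uppermost 9 mm tapering to 5 mm; at its foot a collar 26 mm in diameter, up to 24 mm above the bench. Origin: rod axis at bench level; x points from the rod to the connector, whose centre is 75 mm away.
- rod_top (a point): Tip of the guide rod, on its axis.
- board: Green circuit board 78 x 76 mm in a black nest on the fixture, fixed. Origin on its upper face under the connector's centre, 27 to 31 mm above the bench (nests differ); axes as the fixture's.
- connector_top (a point): Centre of the connector's flat top. White press-fit connector 50 (along the fixture's x) x 22 x 10 mm, standing on its pins 7 to 12 mm proud of the board; it moves only straight down. Fully home, its top is 10 mm above the board's upper face.
- connector (a joint): How far the connector has been pushed in, in m: starts at 0 to 0.005; 0.012 is fully home, on a rigid stop where the load climbs steeply. It moves down under a load of 6 to 8 N and stays where it is left; the plate's weight alone does not move it.
- bottle: Glass bottle with blue cap, 44 mm in diameter, 110 mm tall, standing; origin at the centre of its underside. Leave alone.
- spool: Steel ring-shaped spool, 64 mm in diameter, 25 mm tall; origin at the centre of its underside. Leave alone.
- power_bank: Dark blue slab 75 x 150 x 22 mm; origin at the centre of its underside. Leave alone.
- tray: Clear open tray 120 x 200 x 30 mm; origin at the centre of its underside. Leave alone.
- paintbrush: Paint brush 160 mm long, lying; origin under its middle. Leave alone.
- screwdriver: Screwdriver 170 mm long, lying; origin under its middle. Leave alone.
- syringe: Syringe about 140 mm long, green flanges, lying; origin under its middle. Leave alone.
- spare: Spare black connector block 50 x 22 x 10 mm lying loose on the bench; origin at the centre of its underside. Leave alone.
Things that resemble listed ones, but are neither listed nor needed, are in the scene too. Of the things that look like the jig, the larger one is meant. Leave any turquoise look-alike of the platen alone.

How it is judged:
By the outcome, as a careful person would: the job done as asked, in the order asked, and still so for the second after the job is handed in, with the robot touching nothing.
It also fails if it takes over 72 s, if anything falls off the work surface, if the arm or the gripper's body presses on something with over 40 N, if the wrist force passes 120 N, or if a joint passes its speed limit or range.

## Working session

There is one attempt and no reset: what is moved stays moved. The work goes in short steps, Python scripts to look and compute and a tool call to move; the robot and the scene stay as the last step left them, time stands still between calls to the robot, and variables do not carry over. Pictures are saved under pics/ and viewed, at most 10 in all, crops included, and the job is handed in when it is done.

Besides the shell and the picture viewer there is one more tool, called after "Call:" by a JSON object that holds its "name" and its "arguments", one argument or row to a line. drive_tool: Moves the arm, as the interface text tells. Its arguments: {"type":"object","properties":{"deltas":{"type":"string"}},"required":["deltas"]}

```bash
mkdir -p pics; python3 - <<'E'
from rig import bot, imaging
import cv2,numpy as np
for n in("top","side"):
    cv2.imwrite(f"pics/{n}0.png",imaging.capture(n)[:,:,::-1])
    m=imaging.camera_model(n);print(n,m["fx"],m["cx"],m["cy"],np.round(m["T"],3).tolist())
s=bot.read_state();print(s["time_s"],s["force"],s["tcp_rot"])
E
```

```text
top 538.2778217744552 315.0498304223525 241.15686320168504 [[-0.028, -0.978, 0.205, 0.265], [-1.0, 0.028, -0.002, 0.005], [-0.004, -0.205, -0.979, 1.351], [0.0, 0.0, 0.0, 1.0]]
side 537.5543978610051 321.33503414185986 239.65166298621534 [[0.993, -0.065, 0.099, 0.411], [-0.118, -0.612, 0.782, -0.978], [0.01, -0.788, -0.615, 0.899], [0.0, 0.0, 0.0, 1.0]]
0.1 [-0.48187777 -0.30597695 -0.10031907] [[-8.97025346e-01  4.41977559e-01 -1.16845715e-03]
 [ 4.41978979e-01  8.97023939e-01 -1.62303484e-03]
 [ 3.30789063e-04 -1.97233689e-03 -9.99998000e-01]]
```

View pics/top0.png

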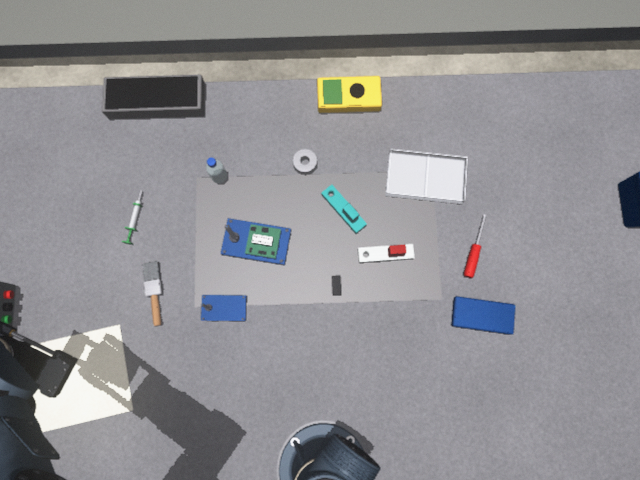

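View pics/side0.png

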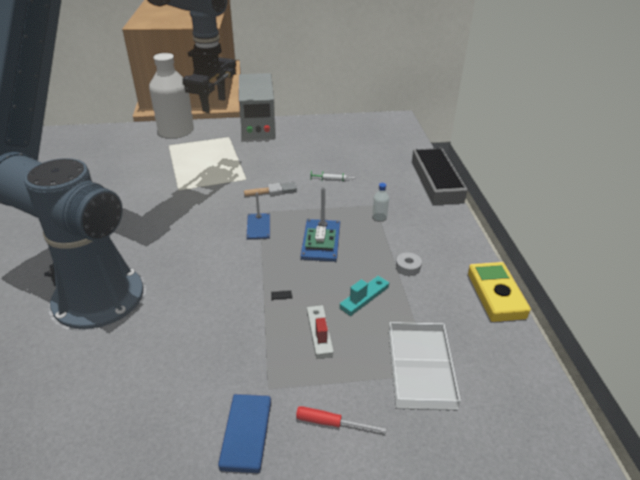

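The platen candidates in the top view are the aluminium bar with the red block at (398,250), the turquoise look-alike at (345,210) and the red screwdriver handle at (472,262). I choose the aluminium bar. The jig candidates are the larger blue base at (257,240) and the smaller one at (223,308). I choose the larger. Next I check both choices in one close crop and take first measurements.

```bash
cat > h.py <<'E'
import numpy as np,cv2
from rig import bot,imaging
def ray(m,u,v):
    T=np.array(m["T"]);d=T[:3,:3]@[(u-m["cx"])/m["fx"],(v-m["cy"])/m["fy"],1.];return T[:3,3],d/np.linalg.norm(d)
def onz(m,p,z):
    o,d=ray(m,*p);return o+d*(z-o[2])/d[2]
def cross(rs):
    A=sum(np.eye(3)-np.outer(d,d) for o,d in rs);b=sum((np.eye(3)-np.outer(d,d))@o for o,d in rs);return np.linalg.solve(A,b)
def proj(m,P):
    T=np.array(m["T"]);c=T[:3,:3].T@(np.array(P)-T[:3,3]);return c[0]/c[2]*m["fx"]+m["cx"],c[1]/c[2]*m["fy"]+m["cy"]
def blobs(mask,roi,amin=15):
    x0,y0,x1,y1=roi;k=np.zeros(mask.shape,np.uint8);k[y0:y1,x0:x1]=mask[y0:y1,x0:x1]
    cs,_=cv2.findContours(k,cv2.RETR_EXTERNAL,cv2.CHAIN_APPROX_NONE)
    return sorted([c for c in cs if cv2.contourArea(c)>=amin],key=cv2.contourArea,reverse=True)
E
python3 - <<'E'
from h import *
t=cv2.imread("pics/top0.png");s=cv2.imread("pics/side0.png");m=imaging.camera_model("top")
a=cv2.resize(t[205:275,210:310],(800,560//1),interpolation=cv2.INTER_CUBIC)[:, :]
a=cv2.resize(t[210:270,215:295],(400,300),interpolation=cv2.INTER_CUBIC)
b=cv2.resize(t[220:280,345:425],(400,300),interpolation=cv2.INTER_CUBIC)
c=cv2.resize(s[180:265,280:360],(282,300),interpolation=cv2.INTER_CUBIC)
d=cv2.resize(s[295:365,290:350],(257,300),interpolation=cv2.INTER_CUBIC)
e=np.hstack([c,d]);e=np.pad(e,((0,0),(0,800-e.shape[1]),(0,0)))
cv2.imwrite("pics/crop1.png",np.vstack([np.hstack([a,b]),e]))
h=cv2.cvtColor(t,cv2.COLOR_BGR2HSV)
white=((h[...,1]<40)&(h[...,2]>170)).astype(np.uint8)
for c in blobs(white,(350,230,425,275)): r=cv2.minAreaRect(c);print("bar",r,[onz(m,p,.018).round(4) for p in cv2.boxPoints(r)])
red=(((h[...,0]<8)|(h[...,0]>172))&(h[...,1]>120)).astype(np.uint8)
for c in blobs(red,(350,230,425,275)): r=cv2.minAreaRect(c);print("red",r,onz(m,r[0],.05))
blue=((abs(h[...,0].astype(int)-110)<12)&(h[...,1]>120)).astype(np.uint8)
for c in blobs(blue,(215,210,300,275)): r=cv2.minAreaRect(c);print("base",r,onz(m,r[0],.013),[onz(m,p,.015).round(4) for p in cv2.boxPoints(r)])
E
```

```text
bar ((387.0, 252.0), (44.0, 74.0), 90.0) [array([ 0.57  , -0.0874,  0.018 ]), array([ 0.5646, -0.2751,  0.018 ]), array([ 0.4522, -0.2672,  0.018 ]), array([ 0.4574, -0.0827,  0.018 ])]
red ((397.0, 249.0), (8.0, 16.0), 90.0) [ 0.51147836 -0.19866881  0.05      ]
base ((255.40542602539062, 241.06759643554688), (64.60879516601562, 36.16777420043945), 9.462322235107422) [0.54929545 0.15357276 0.013     ] [array([0.5191, 0.2415, 0.015 ]), array([0.6115, 0.227 , 0.015 ]), array([0.5789, 0.0644, 0.015 ]), array([0.4873, 0.0811, 0.015 ])]
```

View pics/crop1.png

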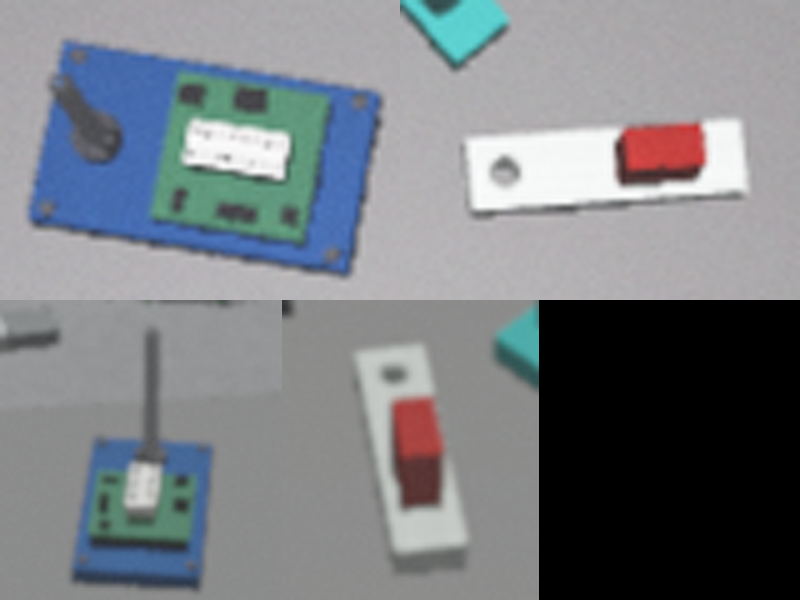

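The crop confirms both choices: the aluminium bar with the red block (bore at (366,254), block at (398,250)) and the larger jig (rod tip near (227,226)). The base measures 165 x 94 mm, which fits the description. Heading is about -101° for the jig and about -86° for the plate. I am moving to above the plate.

Call:
{"name": "drive_tool", "arguments": {
  "deltas": "60 13 -42 0 -0.13; 60 26 -84 0 -0.26; 60 39 -126 0 -0.39; 60 52 -168 0 -0.52; 60 65 -210 0 -0.65; 60 78 -252 0 -0.78; 60 91 -294 0 -0.91; 60 104 -336 0 -1.04; 60 117 -378 0 -1.05; 60 130 -420 0 -1.05; 60 143 -462 0 -1.05; 60 156 -504 0 -1.05"
}}

```text
time_s: 1.3
position: [0.4322, 0.0549, 0.2009]
tcp_rot: [[-0.063, 0.998, -0.0], [0.998, 0.063, 0.0], [0.0, -0.0, -1.0]]
force: [0.0, 0.4, 0.0]
opening: 0.688
grasp_force: 0.0
```

Call:
{"name": "drive_tool", "arguments": {
  "deltas": "60 26 -85 0 0; 60 39 -128 0 0; 60 52 -170 0 0; 60 65 -213 0 0; 60 79 -256 0 0; 60 79 -256 0 0; 60 79 -256 0 0"
}}

```text
time_s: 2.0
position: [0.5118, -0.202, 0.2005]
tcp_rot: [[-0.059, 0.998, 0.0], [0.998, 0.059, -0.0], [-0.0, 0.0, -1.0]]
force: [-0.1, 1.0, -0.7]
opening: 0.688
grasp_force: 0.0
```

```bash
python3 - <<'E'
from h import *
s=bot.read_state();print(s["time_s"],s["position"],s["tcp_rot"],s["opening"],s["force"])
m=imaging.camera_model("wrist");im=imaging.capture("wrist");cv2.imwrite("pics/w1.png",im[:,:,::-1])
print(m["fx"],np.round(m["T"],3).tolist())
h=cv2.cvtColor(im,cv2.COLOR_RGB2HSV)
red=(((h[...,0]<8)|(h[...,0]>172))&(h[...,1]>120)).astype(np.uint8)
for c in blobs(red,(0,0,640,480),300): r=cv2.minAreaRect(c);print("red",r,onz(m,r[0],.058),[onz(m,p,.058).round(4)[:2] for p in cv2.boxPoints(r)])
E
```

```text
2.0 [ 0.51180324 -0.20200756  0.20045546] [[-5.94046328e-02  9.98233900e-01  4.11803585e-04]
 [ 9.98233886e-01  5.94048060e-02 -4.21969412e-04]
 [-4.45687284e-04  3.86009355e-04 -9.99999826e-01]] 0.6877935335108865 [-0.07021272  1.01098577 -0.67758133]
357.4493337102835 [[0.998, 0.057, 0.016, 0.508], [0.059, -0.961, -0.27, -0.128], [0.0, 0.271, -0.963, 0.384], [0.0, 0.0, 0.0, 1.0]]
red ((285.80950927734375, 359.25140380859375), (71.62035369873047, 22.280216217041016), 19.798877716064453) [ 0.48714252 -0.35831014  0.058     ] [array([ 0.4478, -0.3586]), array([ 0.4554, -0.3333]), array([ 0.5266, -0.358 ]), array([ 0.5201, -0.3843])]
red ((317.5, 210.5), (39.0, 21.0), 90.0) [ 0.51106164 -0.19713154  0.058     ] [array([ 0.5004, -0.1795]), array([ 0.5196, -0.1784]), array([ 0.5221, -0.2153]), array([ 0.5023, -0.2165])]
```

View pics/w1.png

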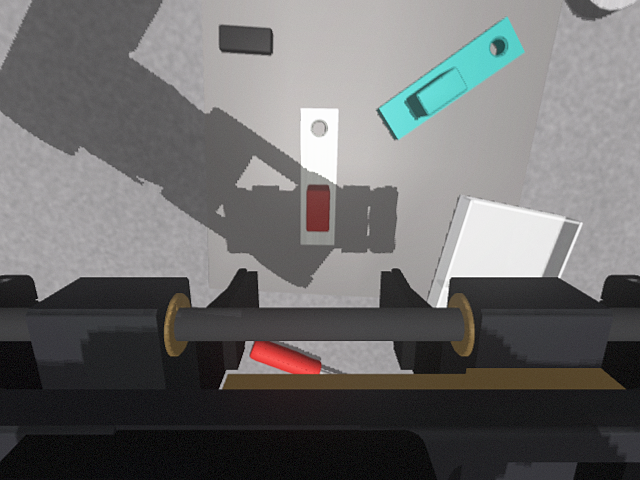

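The wrist view shows the bar at columns 301-338, the bore at (319,128) and the block at (318,208). The turquoise look-alike is well clear at upper right. I now measure the bore and the yaw.

```bash
python3 - <<'E'
from h import *
im=cv2.imread("pics/w1.png");m=imaging.camera_model("wrist")
h=cv2.cvtColor(im,cv2.COLOR_BGR2HSV)
g=im.max(2)
w=(g>200).astype(np.uint8)
c=blobs(w,(295,100,345,255),200)[0];r=cv2.minAreaRect(c);print(r)
sub=g[115:142,305:334];k=((sub<190)).astype(np.uint8);cs,_=cv2.findContours(k,0,1)
for q in cs:
  if cv2.contourArea(q)>30:(x,y),rr=cv2.minEnclosingCircle(q);M=cv2.moments(q);p=(M['m10']/M['m00']+305,M['m01']/M['m00']+115);print("bore",p,rr,onz(m,p,.018))
# bar edges by row
for y in (112,120,150,160,170,235,240):
  row=g[y,285:360].astype(int);gd=np.abs(np.diff(row));print(y,row[[0,5,10,14,15,16,17,18,19,30,40,49,50,51,52,53,54,55]])
E
```

```text
((318.9999694824219, 145.5), (37.99999237060547, 74.99998474121094), 0.0)
bore (321.1686746987952, 125.15261044176707) 8.127556800842285 [ 0.50835703 -0.11739807  0.018     ]
112 [196 195 195 193 209 255 255 253 253 253 253 253 253 255 255 230 191 194]
120 [197 198 200 193 189 255 255 253 253 212 255 253 253 255 254 220 191 197]
150 [196 198 199 196 212 254 254 253 253 253 253 253 255 254 220 193 199 198]
160 [109 110 189 199 197 255 255 253 253 253 253 253 255 248 210 195 198 198]
170 [106 108 107 104 120 154 157 158 158 255 252 253 255 239 196 194 195 197]
235 [ 98  96  93  91 118 145 147 142 143 146 143 120  97  94  93  95  95  97]
240 [ 96  94  94  92 116 144 145 143 142 145 144 116  97  93  93  94  98  95]
```

```bash
python3 - <<'E'
from h import *
m=imaging.camera_model("wrist")
a=onz(m,(319.5,109),.018);b=onz(m,(318.0,245),.018);d=b-a
print(a,b,np.linalg.norm(d),np.degrees(np.arctan2(d[1],d[0])));u=d/np.linalg.norm(d)
print("bore exp",a+u*.018,"block exp",a+u*.093, b-u*.045)
print("block top",onz(m,(317.6,211.5),.058), onz(m,(317.6,190),.058),onz(m,(317.6,231.5),.058))
T=imaging.camera_model("top");print("bore top view",onz(T,(366,254),.018))
E
```

```text
[ 0.50580431 -0.1025585   0.018     ] [ 0.51269051 -0.24032102  0.018     ] 0.13793452586102306 -87.13839319082376
bore exp [ 0.50670293 -0.12053605  0.018     ] block exp [ 0.51044721 -0.19544253  0.018     ] [ 0.51044394 -0.19537714  0.018     ]
block top [ 0.50973429 -0.19523085  0.058     ] [ 0.50852687 -0.17518905  0.058     ] [ 0.51089382 -0.21447767  0.058     ]
bore top view [ 0.50698363 -0.12501816  0.018     ]
```

Call:
{"name": "drive_tool", "arguments": {
  "deltas": "60 -1.5 6.5 -30 -0.01; 60 -1.5 6.5 -65 -0.01; 60 -1.5 6.5 -100 -0.01; 60 -1.5 6.5 -130 -0.01; 60 -1.5 6.5 -150 -0.01; 60 -1.5 6.5 -165 -0.01; 60 -1.5 6.5 -176 -0.01; 60 -1.5 6.5 -176 -0.01; 15 -1.5 6.5 -176 -0.01; 15 -1.5 6.5 -176 -0.01; 15 -1.5 6.5 -176 -0.01; 15 -1.5 6.5 -176 -0.01"
}}

```text
time_s: 3.25
position: [0.5101, -0.1931, 0.0257]
tcp_rot: [[-0.053, 0.999, 0.001], [0.999, 0.053, -0.001], [-0.001, 0.001, -1.0]]
force: [0.3, -0.0, 0.1]
opening: 0.414
grasp_force: 0.0
```

Call:
{"name": "drive_tool", "arguments": {
  "deltas": "15 0 0 0 0; 15 0 0 0 0; 15 0 0 0 0; 15 0 0 0 0; 15 0 0 0 0; 15 0 0 0 0"
}}

```text
time_s: 3.85
position: [0.5101, -0.1931, 0.0252]
tcp_rot: [[-0.053, 0.999, 0.001], [0.999, 0.053, -0.001], [-0.001, 0.001, -1.0]]
force: [1.0, -0.4, 2.9]
opening: 0.249
grasp_force: 30.0
```

```bash
python3 - <<'E'
from h import *
T=imaging.camera_model("top");S=imaging.camera_model("side")
P=cross([ray(T,226.6,225.8),ray(S,323.1,188.3)]);print("tip",P,proj(T,P),proj(S,P))
print(onz(T,(226.6,225.8),.139),onz(S,(323.1,188.3),.139))
print("collar top view",onz(T,(234.3,237.5),.024))
t=cv2.imread("pics/top0.png");h=cv2.cvtColor(t,cv2.COLOR_BGR2HSV)
w=((h[...,1]<60)&(h[...,2]>190)).astype(np.uint8)
c=max(blobs(w,(245,228,282,252),10),key=cv2.contourArea);r=cv2.minAreaRect(c);print(r,onz(T,r[0],.046))
# base axes using blue/green/dark hull
k=((abs(h[...,0].astype(int)-112)<12)&(h[...,1]>100)).astype(np.uint8)
c=blobs(k,(215,210,300,275))[0];r=cv2.minAreaRect(c);pts=cv2.boxPoints(r)
Wp=[onz(T,p,.012)[:2] for p in pts];e=[(Wp[i]-Wp[i-1]) for i in range(4)]
print([(np.linalg.norm(v).round(4),np.degrees(np.arctan2(v[1],v[0])).round(2)) for v in e], np.mean(Wp,0))
E
```

```text
tip [0.56242911 0.20654303 0.13669713] (np.float64(226.56437138632032), np.float64(225.24945486419526)) (np.float64(322.6312462831753), np.float64(188.4338496125983))
[0.56055191 0.20607105 0.139     ] [0.56326977 0.20348001 0.139     ]
collar top view [0.5576866  0.20554444 0.024     ]
((261.74322509765625, 239.04055786132812), (20.54987335205078, 9.04194450378418), 9.462323188781738) [0.54696599 0.13417291 0.046     ]
[(np.float64(0.1645), np.float64(79.0)), (np.float64(0.0945), np.float64(-8.72)), (np.float64(0.1668), np.float64(-101.15)), (np.float64(0.094), np.float64(169.88))] [0.54990778 0.15359308]
```

Call:
{"name": "drive_tool", "arguments": {
  "deltas": "15 0 0 10 0; 15 0 0 30 0; 15 0 0 60 0; 15 0 0 90 0; 15 0 0 120 0; 15 0 0 150 0; 15 0 0 165 0; 15 0 0 165 0; 15 0 0 165 0"
}}

```text
time_s: 4.75
position: [0.5087, -0.1922, 0.1894]
tcp_rot: [[-0.053, 0.999, -0.002], [0.999, 0.053, 0.001], [0.001, -0.002, -1.0]]
force: [0.6, -0.3, -3.6]
opening: 0.248
grasp_force: 30.0
```

The rod tip triangulates to (0.562,0.206,0.137) and should be 0.140 high. The connector lands 73 mm away at about -101°, which is consistent with the description. I go to a hover with the bore about 35 mm short of the rod and look.

Call:
{"name": "drive_tool", "arguments": {
  "deltas": "15 4 35 2 -0.03; 15 8 70 4 -0.06; 15 12 105 6 -0.09; 15 15 140 6 -0.12; 15 18 170 6 -0.15; 15 21 200 6 -0.18; 15 24 230 6 -0.21; 15 28 255 6 -0.239; 15 30 275 6 -0.239; 15 32 293 6 -0.239; 15 32 293 6 -0.239; 15 32 293 6 -0.239"
}}

```text
time_s: 5.95
position: [0.5403, 0.1002, 0.1943]
tcp_rot: [[0.184, 0.983, -0.004], [0.983, -0.184, -0.001], [-0.001, -0.004, -1.0]]
force: [-1.2, 0.1, -3.2]
opening: 0.249
grasp_force: 30.0
```

```bash
python3 - <<'E'
from h import *
s=bot.read_state();print(s["time_s"],s["position"],np.round(s["tcp_rot"],4).tolist(),s["force"])
m=imaging.camera_model("wrist");im=imaging.capture("wrist");cv2.imwrite("pics/w2.png",im[:,:,::-1])
print(np.round(m["T"],4).tolist());print(proj(m,(.561,.206,.14)))
E
```

```text
5.95 [0.54033075 0.10018897 0.19428641] [[0.1838, 0.983, -0.0039], [0.983, -0.1838, -0.0005], [-0.0012, -0.0037, -1.0]] [-1.23086783  0.07353149 -3.22684424]
[[0.983, -0.1758, -0.0535, 0.5554], [-0.1837, -0.9462, -0.2665, 0.1732], [-0.0037, 0.2717, -0.9624, 0.3776], [0.0, 0.0, 0.0, 1.0]]
(np.float64(319.4768860020065), np.float64(76.45048651408428))
```

View pics/w2.png

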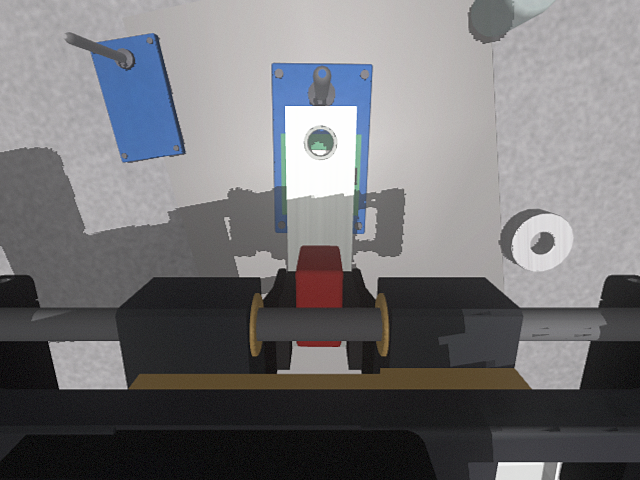

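The rod tip is at about (321,70), the bore at (320,143), and the plate edges run parallel to the blue base. I refine both and compute the shift.

```bash
cat > meas.py <<'E'
from h import *
def edges(g,y,x0,x1,th):
    r=(g[y,x0:x1]>th).astype(int);i=np.where(r)[0];return x0+i[0],x0+i[-1]
E
python3 - <<'E'
from meas import *
im=cv2.imread("pics/w2.png");m=imaging.camera_model("wrist");hsv=cv2.cvtColor(im,cv2.COLOR_BGR2HSV);g=im.max(2)
zt=.1943-.0252+.018
k=(g[120:166,298:343]<235).astype(np.uint8);cs,_=cv2.findContours(k,0,1);q=max(cs,key=cv2.contourArea);el=cv2.fitEllipse(q);bp=(el[0][0]+298,el[0][1]+120)
B=onz(m,bp,zt);print("bore",bp,el[1],B, "diam mm",np.array(el[1])/m["fx"]*(m["T"][2][3]-zt)*1000)
# plate centreline and base centreline
for y in (112,160,180,): a,b=edges(g,y,276,364,225);print("plate",y,a,b)
h=hsv
for y in (75,85,95,100):
  r=np.where((abs(h[y,255:390,0].astype(int)-110)<14)&(h[y,255:390,1]>120))[0]+255;print("base",y,r[0],r[-1])
for y in (170,200,220):
  r=np.where((abs(h[y,255:390,0].astype(int)-110)<14)&(h[y,255:390,1]>110))[0]+255;print("base",y,r[0],r[-1])
# rod
for y in range(62,92,3):
  r=np.where(hsv[y,300:345,1]<90)[0]+300;print("rod",y,(r[0],r[-1]) if len(r) else None, g[y,321])
print(np.degrees(np.arctan2(.983,.1838)))
E
```

```text
bore (320.03756523132324, 142.2720947265625) (32.992191314697266, 34.156681060791016) [0.55477122 0.16806627 0.1871    ] diam mm [17.61224233 18.23388262]
plate 112 285 356
plate 160 286 354
plate 180 286 353
base 75 273 371
base 85 273 370
base 95 273 370
base 100 273 370
base 170 275 366Traceback (most recent call last):
  File "<stdin>", line 12, in <module>
IndexError: index 0 is out of bounds for axis 0 with size 0
```

```bash
python3 - <<'E'
from meas import *
im=cv2.imread("pics/w2.png");m=imaging.camera_model("wrist");hsv=cv2.cvtColor(im,cv2.COLOR_BGR2HSV);g=im.max(2)
for y in range(60,104,3):
  r=np.where(hsv[y,300:345,1]<90)[0]+300;print("rod",y,(r[0],r[-1]) if len(r) else None, g[y,312:332:2])
# axis directions at z
for n,z,pa,pb in(("plate",.1871,((285+356)/2,112),((286+353)/2,180)),("base",.015,((273+371)/2,75),((275+366)/2,170))):
  d=onz(m,pb,z)-onz(m,pa,z);print(n,np.degrees(np.arctan2(d[1],d[0])),d)
for z in(.14,):
  for p in((321,69),(321,72)):print(onz(m,p,z))
E
```

```text
rod 60 (np.int64(300), np.int64(344)) [204 204 206 203 203 203 204 203 203 202]
rod 63 (np.int64(300), np.int64(344)) [144 149 149 148 153 146 143 145 146 141]
rod 66 (np.int64(319), np.int64(324)) [195 198 203 159 125 114 127 181 204 196]
rod 69 (np.int64(315), np.int64(328)) [194 186 110 129 160 186 146 125 105 196]
rod 72 (np.int64(314), np.int64(330)) [205 106 123 177 198 195 198 150 118 133]
rod 75 (np.int64(313), np.int64(330)) [179 108 123 160 202 196 201 141 117 103]
rod 78 (np.int64(313), np.int64(330)) [189 103 118 121 129 135 131 124 112  96]
rod 81 (np.int64(314), np.int64(329)) [205 107 108 111 117 118 116 113  98 157]
rod 84 (np.int64(311), np.int64(331)) [124 103  98 106 106 108 104 102  96 119]
rod 87 (np.int64(309), np.int64(333)) [124 112 104 101 103 101 101 100  97 122]
rod 90 (np.int64(308), np.int64(334)) [125 118 105 100 102 102 100 102 107 126]
rod 93 (np.int64(308), np.int64(334)) [126 132 105 103 101 101 100 103 121 125]
rod 96 (np.int64(308), np.int64(334)) [128 128 101 107 103 102 104  95 131 130]
rod 99 (np.int64(309), np.int64(333)) [132  94  91 100 102 104 102 122 133 133]
rod 102 (np.int64(310), np.int64(332)) [133  98  95 124 133 109  94 124 130 129]
plate -101.45863232092087 [-0.00681535 -0.03362277  0.        ]
base -101.48424237589803 [-0.01754473 -0.08635664  0.        ]
[0.56313495 0.20952939 0.14      ]
[0.56282525 0.20786615 0.14      ]
```

```bash
python3 - <<'E'
import cv2
im=cv2.imread("pics/w2.png");cv2.imwrite("pics/w2c.png",cv2.resize(im[55:175,255:395],(700,600),interpolation=cv2.INTER_CUBIC))
E
```

```text
(no output)
```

View pics/w2c.png

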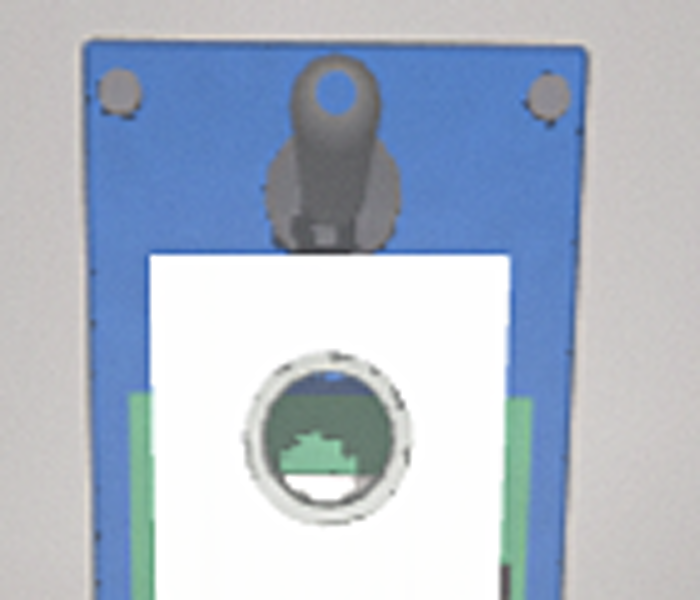

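The tip's flat is at about (322,73.4) and the bore at (320.8,142.4). The yaws agree (-101.46° and -101.48°). The shift needed is about (+8, +39) mm. I move, then look down through the bore.

Call:
{"name": "drive_tool", "arguments": {
  "deltas": "15 2 10 0 0; 15 5 25 0 0; 15 8 39 0 0; 15 8 39 -5 0; 15 8 39 -10 0; 15 8 39 -12 0; 15 8 39 -12 0; 15 8 39 -12 0"
}}

```text
time_s: 6.8
position: [0.5496, 0.1388, 0.1839]
tcp_rot: [[0.185, 0.983, -0.0], [0.983, -0.185, -0.0], [-0.0, -0.0, -1.0]]
force: [-0.5, 0.4, -3.6]
opening: 0.249
grasp_force: 30.0
```

```bash
python3 - <<'E'
from meas import *
s=bot.read_state();print(s["time_s"],s["position"],np.round(s["tcp_rot"],4).tolist(),s["force"])
m=imaging.camera_model("wrist");im=imaging.capture("wrist")[:,:,::-1].copy();cv2.imwrite("pics/w3.png",im)
sd=imaging.capture("side")[:,:,::-1]
a=cv2.resize(im[100:180,270:370],(500,400),interpolation=cv2.INTER_CUBIC);b=cv2.resize(sd[140:260,285:360],(250,400),interpolation=cv2.INTER_CUBIC)
cv2.imwrite("pics/w3c.png",np.hstack([a,b]))
R=np.array(s["tcp_rot"]);tip=np.array([.5632,.2071,.14]);print("tip px",proj(m,tip))
E
```

```text
6.8 [0.54964308 0.13876825 0.18385419] [[0.1854, 0.9827, -0.0003], [0.9827, -0.1854, -0.0001], [-0.0002, -0.0002, -1.0]] [-0.50003932  0.39707974 -3.55649415]
tip px (np.float64(318.8162501687848), np.float64(141.06458729740456))
```

View pics/w3c.png

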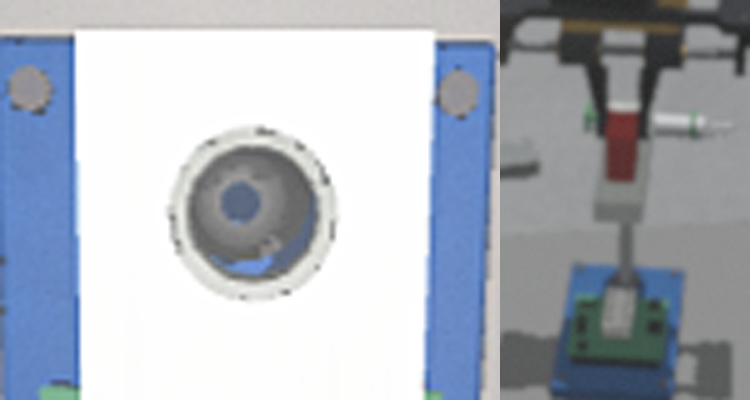

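Through the bore, the bore centre is at crop (252,212) and the rod tip at (239,202), so the plate must go about 1.65 mm to image left and 1.1 mm up. That is about (-1.4, +1.4) mm in world axes. I correct this and start lowering.

Call:
{"name": "drive_tool", "arguments": {
  "deltas": "15 -1.4 1.4 0 0; 15 -1.4 1.4 0 0; 15 -1.4 1.4 -6 0; 15 -1.4 1.4 -12 0; 15 -1.4 1.4 -18 0; 15 -1.4 1.4 -22 0; 15 -1.4 1.4 -26 0; 15 -1.4 1.4 -30 0; 15 -1.4 1.4 -30 0; 15 -1.4 1.4 -30 0"
}}

```text
time_s: 7.9
position: [0.5484, 0.1405, 0.1539]
tcp_rot: [[0.185, 0.983, -0.0], [0.983, -0.185, -0.0], [-0.0, -0.0, -1.0]]
force: [-0.0, 0.0, -2.2]
opening: 0.248
grasp_force: 30.0
```

```bash
python3 - <<'E'
from meas import *
s=bot.read_state();print(s["time_s"],s["position"],s["force"],s["moment"])
m=imaging.camera_model("wrist");im=imaging.capture("wrist")[:,:,::-1].copy();cv2.imwrite("pics/w4.png",im)
sd=imaging.capture("side")[:,:,::-1]
a=cv2.resize(im[100:180,270:370],(500,400),interpolation=cv2.INTER_CUBIC);b=cv2.resize(sd[140:260,285:360],(250,400),interpolation=cv2.INTER_CUBIC)
cv2.imwrite("pics/w4c.png",np.hstack([a,b]))
E
```

```text
7.9 [0.54835053 0.14052875 0.15387779] [-0.04634505  0.00499383 -2.20965203] [-0.01301348  0.06811646  0.00732272]
```

View pics/w4c.png

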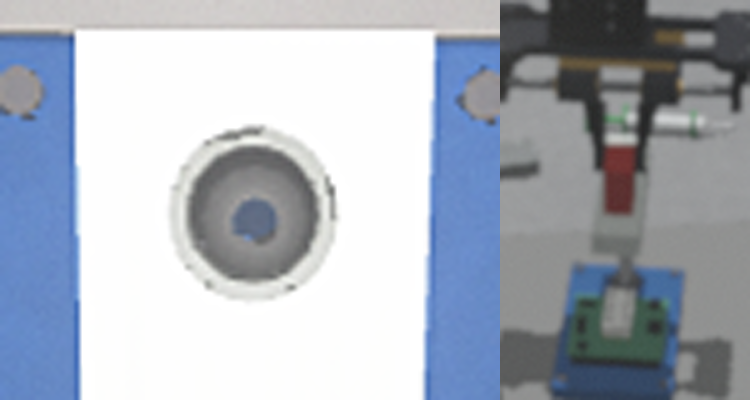

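The rod is inside the bore and centred to about 0.6 mm, with no side load. I make a small correction and lower to just above the connector.

Call:
{"name": "drive_tool", "arguments": {
  "deltas": "15 0.2 -0.7 0 0; 15 0.2 -0.7 -5 0; 15 0.2 -0.7 -12 0; 15 0.2 -0.7 -20 0; 15 0.2 -0.7 -29 0; 15 0.2 -0.7 -38 0; 15 0.2 -0.7 -47 0; 15 0.2 -0.7 -56 0; 15 0.2 -0.7 -63 0; 15 0.2 -0.7 -68 0; 15 0.2 -0.7 -70 0; 15 0.2 -0.7 -70 0"
}}

```text
time_s: 9.2
position: [0.5485, 0.1398, 0.0837]
tcp_rot: [[0.185, 0.983, -0.0], [0.983, -0.185, -0.0], [-0.0, -0.0, -1.0]]
force: [-0.5, 0.2, -2.7]
opening: 0.247
grasp_force: 30.0
```

Call:
{"name": "drive_tool", "arguments": {
  "deltas": "15 0 0 0 0; 15 0 0 0 0; 15 0 0 0 0"
}}

```text
time_s: 9.5
position: [0.5488, 0.1399, 0.0843]
tcp_rot: [[0.185, 0.983, 0.001], [0.983, -0.185, 0.0], [0.0, 0.001, -1.0]]
force: [0.4, 0.1, -2.7]
opening: 0.249
grasp_force: 30.0
```

Call:
{"name": "drive_tool", "arguments": {
  "deltas": "15 0 0 -1 0; 15 0 0 -2 0; 15 0 0 -3 0; 15 0 0 -4 0; 15 0 0 -5 0; 15 0 0 -6 0; 15 0 0 -6 0; 15 0 0 -6 0"
}}

```text
time_s: 10.3
position: [0.5485, 0.1398, 0.0779]
tcp_rot: [[0.185, 0.983, -0.0], [0.983, -0.185, 0.0], [-0.0, -0.0, -1.0]]
force: [0.5, -0.4, -2.2]
opening: 0.251
grasp_force: 30.0
```

Call:
{"name": "drive_tool", "arguments": {
  "deltas": "15 0 0 -1 0; 15 0 0 -2 0; 15 0 0 -3 0; 15 0 0 -4 0; 15 0 0 -4 0; 15 0 0 -4 0"
}}

```text
time_s: 10.9
position: [0.5485, 0.1398, 0.0739]
tcp_rot: [[0.185, 0.983, -0.0], [0.983, -0.185, -0.0], [-0.0, -0.0, -1.0]]
force: [-0.4, -0.8, -3.0]
opening: 0.247
grasp_force: 30.0
```

Call:
{"name": "drive_tool", "arguments": {
  "deltas": "15 0 0 -0.5 0; 15 0 0 -1 0; 15 0 0 -1.5 0; 15 0 0 -2 0; 15 0 0 -2 0; 15 0 0 -2 0"
}}

```text
time_s: 11.5
position: [0.5487, 0.1399, 0.0725]
tcp_rot: [[0.185, 0.983, 0.001], [0.983, -0.185, 0.0], [0.0, 0.001, -1.0]]
force: [-1.3, 0.1, 3.5]
opening: 0.25
grasp_force: 30.0
```

Call:
{"name": "drive_tool", "arguments": {
  "deltas": "15 0 0 -0.5 0; 15 0 0 -1 0; 15 0 0 -1.5 0; 15 0 0 -2 0; 15 0 0 -2 0; 15 0 0 -2 0"
}}

```text
time_s: 12.1
position: [0.5486, 0.1399, 0.0698]
tcp_rot: [[0.185, 0.983, 0.0], [0.983, -0.185, 0.0], [0.0, 0.0, -1.0]]
force: [-0.4, 0.8, 2.9]
opening: 0.247
grasp_force: 30.0
```

Contact and seating have begun, with a load of about 6 N. I continue gently.

Call:
{"name": "drive_tool", "arguments": {
  "deltas": "15 0 0 -0.4 0; 15 0 0 -0.8 0; 15 0 0 -1.2 0; 15 0 0 -1.6 0; 15 0 0 -2 0; 15 0 0 -2.4 0; 15 0 0 -2.4 0"
}}

```text
time_s: 12.8
position: [0.5486, 0.1398, 0.0675]
tcp_rot: [[0.185, 0.983, 0.0], [0.983, -0.185, 0.0], [0.0, 0.0, -1.0]]
force: [0.5, 0.8, 3.1]
opening: 0.251
grasp_force: 30.0
```

Call:
{"name": "drive_tool", "arguments": {
  "deltas": "15 0 0 -0.3 0; 15 0 0 -0.6 0; 15 0 0 -0.9 0; 15 0 0 -0.9 0"
}}

```text
time_s: 13.2
position: [0.5486, 0.1398, 0.0666]
tcp_rot: [[0.185, 0.983, 0.0], [0.983, -0.185, 0.0], [0.0, 0.0, -1.0]]
force: [0.7, 0.3, 2.4]
opening: 0.249
grasp_force: 30.0
```

Call:
{"name": "drive_tool", "arguments": {
  "deltas": "15 0 0 -0.3 0; 15 0 0 -0.6 0; 15 0 0 -0.6 0"
}}

```text
time_s: 13.5
position: [0.5486, 0.1399, 0.066]
tcp_rot: [[0.185, 0.983, 0.0], [0.983, -0.185, 0.0], [0.0, 0.0, -1.0]]
force: [0.4, 0.8, 3.8]
opening: 0.25
grasp_force: 30.0
```

Call:
{"name": "drive_tool", "arguments": {
  "deltas": "15 0 0 -0.3 0; 15 0 0 -0.6 0; 15 0 0 -0.6 0"
}}

```text
time_s: 13.8
position: [0.5486, 0.1398, 0.0654]
tcp_rot: [[0.185, 0.983, 0.0], [0.983, -0.185, -0.0], [0.0, 0.0, -1.0]]
force: [0.8, 0.9, 2.6]
opening: 0.248
grasp_force: 30.0
```

Call:
{"name": "drive_tool", "arguments": {
  "deltas": "15 0 0 -0.3 0; 15 0 0 -0.6 0; 15 0 0 -0.6 0"
}}

```text
time_s: 14.1
position: [0.5486, 0.1398, 0.0648]
tcp_rot: [[0.185, 0.983, 0.0], [0.983, -0.185, -0.0], [0.0, 0.0, -1.0]]
force: [0.8, 0.5, 2.8]
opening: 0.248
grasp_force: 30.0
```

Call:
{"name": "drive_tool", "arguments": {
  "deltas": "15 0 0 -0.3 0; 15 0 0 -0.6 0; 15 0 0 -0.6 0"
}}

```text
time_s: 14.4
position: [0.5486, 0.1398, 0.0642]
tcp_rot: [[0.185, 0.983, 0.0], [0.983, -0.185, 0.0], [0.0, 0.0, -1.0]]
force: [-0.2, 0.3, 3.7]
opening: 0.251
grasp_force: 30.0
```

Call:
{"name": "drive_tool", "arguments": {
  "deltas": "15 0 0 -0.3 0; 15 0 0 -0.6 0; 15 0 0 -0.6 0"
}}

```text
time_s: 14.7
position: [0.5487, 0.1399, 0.0641]
tcp_rot: [[0.185, 0.983, 0.0], [0.983, -0.185, 0.0], [0.0, 0.0, -1.0]]
force: [-0.7, 0.5, 6.7]
opening: 0.25
grasp_force: 30.0
```

Call:
{"name": "drive_tool", "arguments": {
  "deltas": "15 0 0 -0.3 0; 15 0 0 -0.5 0; 15 0 0 -0.5 0"
}}

```text
time_s: 15.0
position: [0.5487, 0.1399, 0.0641]
tcp_rot: [[0.185, 0.983, 0.001], [0.983, -0.185, 0.0], [0.0, 0.001, -1.0]]
force: [-0.8, 0.6, 9.0]
opening: 0.247
grasp_force: 30.0
```

It has bottomed: the position no longer changes and the load is about 12 N. I bring it to about 15 N (Fz about 12) and hold.

Call:
{"name": "drive_tool", "arguments": {
  "deltas": "15 0 0 -0.3 0; 15 0 0 -0.6 0; 15 0 0 -0.6 0; 15 0 0 -0.6 0"
}}

```text
time_s: 15.4
position: [0.5487, 0.1399, 0.064]
tcp_rot: [[0.185, 0.983, 0.001], [0.983, -0.185, 0.0], [0.0, 0.001, -1.0]]
force: [-1.8, 0.2, 12.9]
opening: 0.247
grasp_force: 30.0
```

Call:
{"name": "drive_tool", "arguments": {
  "deltas": "15 0 0 0 0; 15 0 0 0 0; 15 0 0 0 0; 15 0 0 0 0; 15 0 0 0 0; 15 0 0 0 0; 15 0 0 0 0; 15 0 0 0 0"
}}

```text
time_s: 16.2
position: [0.5488, 0.1399, 0.064]
tcp_rot: [[0.185, 0.983, 0.001], [0.983, -0.185, 0.0], [0.0, 0.001, -1.0]]
force: [-1.5, 0.8, 12.6]
opening: 0.247
grasp_force: 30.0
```

Call:
{"name": "drive_tool", "arguments": {
  "deltas": "15 0 0 0.5 0; 15 0 0 1 0; 15 0 0 1.4 0; 15 0 0 1.4 0; 15 0 0 1.4 0"
}}

```text
time_s: 16.7
position: [0.5486, 0.1398, 0.0641]
tcp_rot: [[0.185, 0.983, 0.0], [0.983, -0.185, 0.0], [0.0, 0.0, -1.0]]
force: [0.8, 0.1, 5.0]
opening: 0.252
grasp_force: 30.0
```

Call:
{"name": "drive_tool", "arguments": {
  "deltas": "15 0 0 0.5 0; 15 0 0 1 0; 15 0 0 1 0; 15 0 0 1 0; 30 0 0 1 0; 45 0 0 1 0; 60 0 0 1 0; 60 0 0 1 0; 60 0 0 1 0; 60 0 0 1 0"
}}

```text
time_s: 17.7
position: [0.5485, 0.1398, 0.065]
tcp_rot: [[0.185, 0.983, 0.0], [0.983, -0.185, 0.0], [0.0, 0.0, -1.0]]
force: [-0.1, 0.3, -0.1]
opening: 0.665
grasp_force: 0.0
```

Call:
{"name": "drive_tool", "arguments": {
  "deltas": "60 0 0 10 0; 60 0 0 25 0; 60 0 0 45 0; 60 0 0 70 0; 60 0 0 95 0; 60 0 0 115 0; 60 0 0 130 0; 60 0 0 140 0; 60 0 0 140 0; 60 0 0 140 0"
}}

```text
time_s: 18.7
position: [0.5481, 0.1398, 0.2048]
tcp_rot: [[0.185, 0.983, -0.001], [0.983, -0.185, -0.0], [-0.0, -0.0, -1.0]]
force: [0.3, 0.2, 0.4]
opening: 0.689
grasp_force: 0.0
```

```bash
python3 - <<'E'
from meas import *
s=bot.read_state();print(s["time_s"],s["position"],s["force"],s["opening"])
im=imaging.capture("wrist")[:,:,::-1];sd=imaging.capture("side")[:,:,::-1]
a=cv2.resize(im[20:340,200:460],(406,500));b=cv2.resize(sd[170:270,285:360],(375,500),interpolation=cv2.INTER_CUBIC)
cv2.imwrite("pics/end.png",np.hstack([a,b]))
E
```

```text
18.7 [0.54810282 0.13980051 0.20477139] [0.30196525 0.22757829 0.39994126] 0.6886461741469139
```

View pics/end.png

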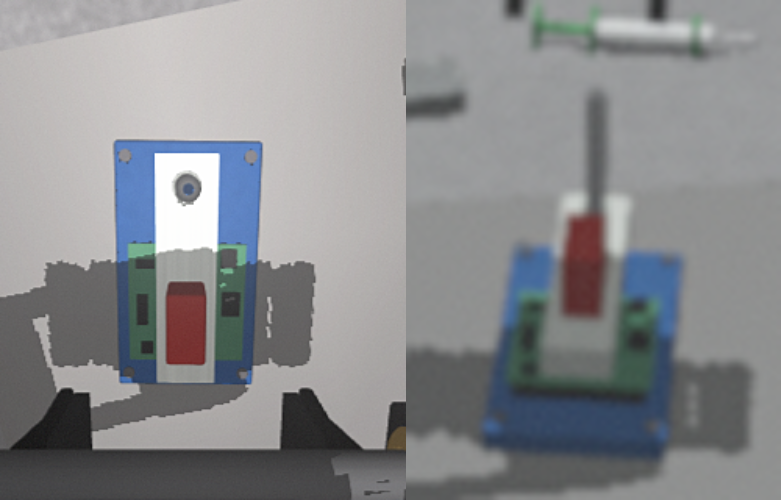

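The plate rests squarely on the connector, with the rod through its bore (wrist crop (187,187)). The gripper is clear and the wrist force is about zero. I hand in.

```bash
python3 -c "
from rig import bot;print(bot.hand_in())"
```

```text
the job is handed in; nothing more can be done
None
```

The connector is pushed home and was held at about 15–16 N for over 0.8 s, with no reading above about 16 N. The plate is released, resting level on the connector and still on the rod, and the job was handed in at about 19 s with no verdict returned.

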